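# Start the clamp bolt of an assembly jig

## Task

Get the clamping jig ready for the next instrument housing: slide the red transport-lock grip outward to its end stop, so that the clamp bolt comes down onto its threaded boss. Then turn the crank backward (counter-clockwise from above) until the bolt drops into the start of its thread, and from there forward (clockwise) one full turn. Finish while still gripping the crank handle and holding it still, so that the bolt stays started; leave the round housing, the junction box and the wrench where they are.

Things in the scene. Friction and masses are not known exactly. Their poses are not given: they have to be found in the camera images.
- lock_grip (a point): Centre of the red upright grip tab of the transport lock, 12 mm thick (this point's x), 26 mm long (y) and 42 mm tall (z), 116 mm above the bench; it stands on a black foot on a steel fork bar whose top is 90 mm above the bench. The point's y axis is the way it slides open, away from the crank; its x axis is the jig's x.
- lock (a joint): Travel of the transport lock, m: 0 = fork fully under the bolt's flange, 0.050 = open, against the red end stop block. It starts somewhere between 0 and 0.012, drags with about 2 N and stays where it is left. The bolt comes off the fork only after about 0.043.
- crank_centre (a point): Point on the crank's vertical axis, at the top of its hub (40 mm across), 121 mm above the bench. The bolt's red-tipped top stands out of the hub here, 10 mm across and at most 29 mm high.
- crank (a joint): Angle of the crank, rad, growing clockwise seen from above (forward, screwing in); falling means backward. 0 = handle toward the jig's -x. It can go about 1 rad further back after the drop, then stops. It drags with about 0.07 N m (1.3 N at the handle). The angle at which the thread starts differs every time.
- crank_grip: Black upright crank handle, a cylinder 20 mm across and 50 mm tall, origin at its centre, 146 mm above the bench, 55 mm from the crank's axis. It revolves freely on its pin, so it can be pinched and led round the circle without turning the hand; it never changes height.
- bolt (a joint): How far the bolt has come down, m; the crank turns it, its own weight (about 4 N) brings it down. 0 = on the lock fork; lock open = unstarted on the boss at 0.003 to 0.011. Crank backward: it rises slightly, then (0.5 to 3.7 rad back) drops 12 mm, from 0.003 to 0.015. Then each forward turn takes it 12 mm down: 0.027 is one turn in. Forward before the drop it jams; also 1.3 turns after it.
- bolt_top (a point): Top centre of the bolt's red tip, on the crank's axis: 150 mm above the bench when the bolt is on the fork, lower by as much as the bolt has come down.
- housing: Bystander: loose round grey instrument housing with a window, 104 mm across, 85 mm tall, origin at its underside's centre.
- jbox: Bystander: loose grey junction box with lid, 94 x 124 x 60 mm, origin at its underside's centre.
- wrench: Bystander: loose steel wrench, 200 mm long, lying flat on the bench.

How it is judged:
On the way, in this order (a step that is already met when the one before it is completed fails the run):
1. the transport lock is at its end stop (value of joint lock above 0.046 m), for 0.1 s.
2. the bolt has dropped into the thread start (value of joint bolt above 0.0125 m and value of joint lock above 0.045 m), for 0.05 s.
3. the crank has taken the bolt about one turn in (value of joint bolt above 0.024 m), for 0.1 s.
At the end, for the whole second after the job is handed in: The lock is within 5 mm of its end stop; the bolt has dropped into its thread and is 0.75 to 1.25 turns in from the drop (24 to 30 mm down); the crank is still (under 0.15 rad/s) and the fingers are still gripping its handle (more than 1 N on it, handle between the fingers) (value of joint lock above 0.045 m and value of joint bolt between 0.024 and 0.03 m and velocity of joint crank between -0.15 and 0.15 rad/s and contact force between the fingers and crank_grip above 1 N and distance between the grasp point and crank_grip below 0.035 m); the arm keeps its last pose, push and grip.
It fails at once if the housing is disturbed (distance of housing from where it was at the start of the episode above 0.03 m).
It fails at once if the junction box is disturbed (distance of jbox from where it was at the start of the episode above 0.03 m).
It fails at once if the wrench is disturbed (distance of wrench from where it was at the start of the episode above 0.03 m).
It also fails if it takes over 72 s, if anything falls off the work surface, if the arm or the gripper's body presses on something with over 40 N, if the wrist force passes 120 N, or if a joint passes its speed limit or range.

## Robot

A 6-joint arm with a two-finger parallel gripper is mounted at the origin on the work surface. World frame = base frame: x ahead of the robot, y to its left, z up, the work surface at z = 0. Lengths are in m, angles in rad, forces in N, time in s.
With the tool pointing down it reaches from about 0.35 to 0.925 m from the base axis. Payload 6.4 kg.
Tool frame: the origin (TCP) lies midway between the tips of the shut fingers; the grasp point (between the pads) lies 19 mm behind it (robot.grasp_offset is the z of the grasp point in the tool frame, in m); z points along the fingers, y is the line along which they close (so a half turn about z gives the same grasp; the last joint's range is limited). The gripper opens to 85 mm and grips with 20 to 120 N. Pads are 22 mm wide; open, the fingers measure 114 mm over their backs; the gripper's body (76 mm by 85 mm) begins 54 mm behind the grasp point. The pads swing forward as they close: fully open they stand 13 mm farther back than shut.
Start: joints at [1.131, 0.245, 1.558, -0, 1.339, -0.174], TCP at [0.171, 0.627, 0.231] pointing down, gripper open.
Joint ranges: [-3.13, 3.13], [-1.02, 2.26], [0.13, 2.54], [-0.95, 4.09], [0.21, 2.88], [-2.74, 2.74]. Speed limits (rad/s): [2.57, 2.57, 3.14, 3.14, 3.14, 3.14].

## Interface

Orientations are given as a unit quaternion [x, y, z, w].
In Python, from station import readout, grab_frame, ticket, robot gives the robot as it stands.
- The arm moves only by the tool carry_out, never from a script. Its argument "series" is a list of rows, each an object of numbers: "tx", "ty", "tz": the shift along the tool's x, y, z in mm; "yaw": the turn about the tool's z in degrees; "claw": the finger opening in mm, from 0 to 85.4. A call has 1 to 8 rows; each row is the pose to reach, as a shift and turn from the pose commanded when the call began, along the tool's axes at that moment; what a row does not reach only later rows make up. A row lasts 1/12 s, in which the tool goes at most 41.7 mm and 7.16 degrees, less where a joint would pass 70% of its speed; a pose out of reach is approached as far as the arm can. A call with a gripper value outside its range is refused whole. The fingers move at their own pace and stop on an object; "squeeze" is the grip in N (left out, the last holds). Time passes only in rows, so rows that repeat a pose let the fingers close. It gives the time, the measured TCP pose, the force, the opening and the grip force at its end, in the units of the state.
- readout.get_state(): the state, without advancing time (a new reading comes with each control period).
- grab_frame(name): name is "side" or "top"; returns a dict with "img" (420x560x3 uint8, red, green, blue), "range_z" (420x560 float32, m along the optical axis (not along the pixel's ray), 0 where there is no reading), "fx", "fy", "cx", "cy" (pixels), "D" ([k1, k2, p1, p2, k3] as OpenCV has them; the pictures are not rectified), "origin" and "rotation" of the camera in the world. Camera axes: x right, y down, z forward; pixel columns grow to the right and rows downward; lengths in m; the calibration is good to about 2 mm. A picture is of the moment at which its call begins.
- ticket.sign_off(): hands the job in; it is judged then, once.
The state is a dict: "t": time; "q": joint angles; "dq": joint speeds; "tau": joint torques, N m; "tcp_pos": TCP position; "eef_rot": TCP orientation; "contact_force": force on the tool from outside, world axes, zero at the start; "ft_torque": the same for the moment, N m; "opening": opening from 0.0 (shut) to 1.0 (fully open); "grip_force": force on a finger pad.
Only numpy, scipy, OpenCV 4.12 (cv2) and the standard library are available. Lean on these libraries where they do the work, as an engineer would, in place of code of your own. Each camera call takes 0.05 s, during which the arm holds its last target. There are 200 camera calls.

## Working session

There is one attempt and no reset: what is moved stays moved. The work goes in short steps, Python scripts to look and compute and a tool call to move; the robot and the scene stay as the last step left them, time stands still between calls to the robot, and variables do not carry over. Pictures are saved under pics/ and viewed, at most 10 in all, crops included, and the job is handed in when it is done.

Besides the shell and the picture viewer there is one more tool, called after "Emit:" as name([rows], argument=value, ...), one row to a line, values as JSON. carry_out: Moves the arm, as the interface text tells. Its arguments: {"type":"object","properties":{"series":{"type":"array"},"squeeze":{"type":"number"}},"required":["series"]}

```bash
mkdir -p pics; cat > h.py <<'E'
import numpy as np, cv2
from station import readout, grab_frame, ticket, robot
def save(f,n): cv2.imwrite('pics/'+n,f['img'][:,:,::-1])
def cam(f):
    return np.array([[f['fx'],0,f['cx']],[0,f['fy'],f['cy']],[0,0,1]]),np.array(f['D'],float)
def ray(f,uv):
    K,D=cam(f); p=cv2.undistortPoints(np.array([[uv]],float),K,D)[0,0]
    return np.array(f['origin']),np.array(f['rotation'])@np.array([p[0],p[1],1])
def plane(f,uv,z):
    o,d=ray(f,uv); return o+d*(z-o[2])/d[2]
def pts(f):
    K,D=cam(f);h,w=f['range_z'].shape
    u,v=np.meshgrid(np.arange(w),np.arange(h))
    p=cv2.undistortPoints(np.stack([u,v],-1).reshape(-1,1,2).astype(float),K,D).reshape(h,w,2)
    P=np.dstack([p,np.ones((h,w))])*f['range_z'][...,None]
    return P@np.array(f['rotation']).T+np.array(f['origin'])
def red(f):
    return cv2.inRange(cv2.cvtColor(f['img'],cv2.COLOR_RGB2HSV),(0,120,60),(8,255,255))|cv2.inRange(cv2.cvtColor(f['img'],cv2.COLOR_RGB2HSV),(172,120,60),(180,255,255))
def blobs(f,m,mn=15):
    P=pts(f); n,l,s,c=cv2.connectedComponentsWithStats(m)
    for i in range(1,n):
        if s[i,4]>=mn:
            q=P[(l==i)&(f['range_z']>0)]
            print(s[i],c[i].round(1),np.median(q,0).round(4) if len(q) else '', q[:,2].max().round(3) if len(q) else '')
E
python3 - <<'E'
from h import *
s=readout.get_state(); print(s)
for n in('top','side'):
    f=grab_frame(n); save(f,n+'0.png'); print(n,f['origin'],f['rotation']); blobs(f,red(f))
E
```

```text
{'t': 0.0, 'q': array([ 1.13090243e+00,  2.45829808e-01,  1.55903976e+00,  2.33072481e-06,
        1.33867095e+00, -1.74054538e-01]), 'dq': array([ 0.00060508,  0.0001425 , -0.00084681, -0.00019359, -0.00110929,
       -0.00099531]), 'tau': array([-1.96864275e-03, -4.29498696e+01, -3.26131475e+01, -2.79435817e-04,
        5.38415916e-03, -8.14731834e-06]), 'tcp_pos': array([0.1704897 , 0.62666013, 0.23015641]), 'eef_rot': array([ 1.32528831e-01,  9.91178672e-01, -9.28058664e-04, -2.95378910e-04]), 'contact_force': array([ 0.67679661,  0.05085418, -0.2663012 ]), 'ft_torque': array([ 0.02799254, -0.0194379 , -0.03049898]), 'grip_force': 0.0, 'opening': 1.0006307506041057}
top [0.32407632 0.03205772 1.0062538 ] [ 0.70925607 -0.69831199  0.07411266 -0.06183448]Traceback (most recent call last):
  File "<stdin>", line 4, in <module>
  File "h.py", line 20, in blobs
    P=pts(f); n,l,s,c=cv2.connectedComponentsWithStats(m)
  File "h.py", line 16, in pts
    return P@np.array(f['rotation']).T+np.array(f['origin'])
           ~^~~~~~~~~~~~~~~~~~~~~~~~~~
ValueError: matmul: Input operand 1 has a mismatch in its core dimension 0, with gufunc signature (n?,k),(k,m?)->(n?,m?) (size 4 is different from 3)
```

Rotation is a quaternion.

```bash
sed -i "s/np.array(f\['rotation'\])/R.from_quat(f['rotation']).as_matrix()/; 1a from scipy.spatial.transform import Rotation as R" h.py
python3 - <<'E'
from h import *
for n in('top','side'):
    f=grab_frame(n); save(f,n+'0.png'); print(n,f['origin'],f['rotation']); blobs(f,red(f))
E
```

```text
top [0.32407632 0.03205772 1.0062538 ] [ 0.70925607 -0.69831199  0.07411266 -0.06183448]
[283 201  11   6  34] [287.7 203.5] [ 0.5069 -0.0033  0.1372] 0.142
[520 300  14  26  65] [526.3 312.1] [ 0.2684 -0.6016  0.0141] 0.018
side [ 0.7002381  -0.940158    0.98248389] [ 0.91106449  0.08355774 -0.04729945 -0.40092687]
[267 193  14  21 160] [274.8 201.1] [0.5004 0.0048 0.0973] 0.141
[267 209   5   8  21] [269.  212.3] [0.4709 0.0543 0.0298] 0.047
[286 233   4   9  28] [287.2 236.4] [ 0.5552 -0.1354  0.1442] 0.153
```

View pics/top0.png

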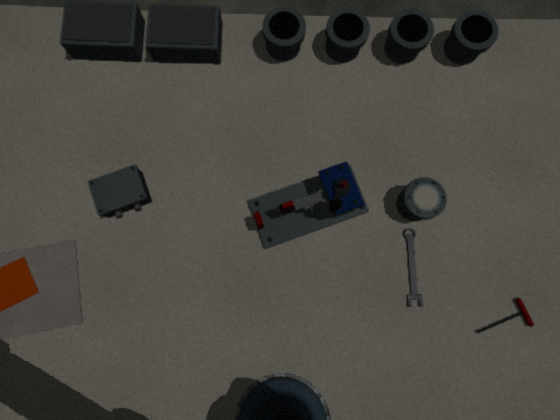

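View pics/side0.png

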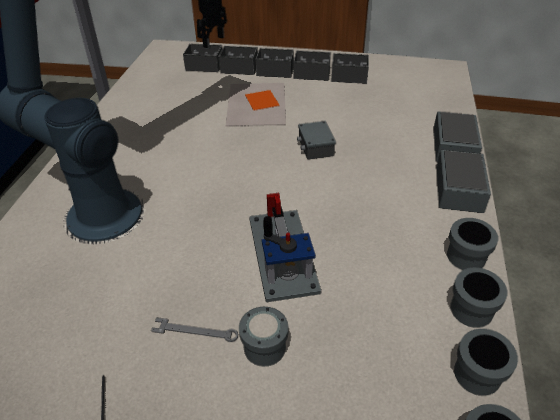

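The top view shows the red lock grip at (288,204), the end stop at (258,219), the crank hub near (341,184) and its handle near (335,206). The slide direction is left-down, which is mostly +y. The housing is at (425,198), the junction box at (119,190) and the wrench at (412,268). I'll enlarge the jig.

```bash
python3 - <<'E'
from h import *
t=grab_frame('top');s=grab_frame('side')
a=cv2.resize(t['img'][150:260,235:385],None,fx=5.3,fy=5.3,interpolation=2)[:580]
b=cv2.resize(s['img'][180:305,235:335],None,fx=4.6,fy=4.6,interpolation=2)
a=cv2.convertScaleAbs(a,alpha=1.8);b=cv2.convertScaleAbs(b,alpha=1.8)
cv2.imwrite('pics/tc.png',a[:,:,::-1]);cv2.imwrite('pics/sc.png',b[:,:,::-1])
for z,uv in ((.137,(288,204)),(.121,(341,184)),(.171,(335,206)),(.03,(258,219))): print(uv,plane(t,uv,z).round(4))
m=cv2.inRange(cv2.cvtColor(t['img'],cv2.COLOR_RGB2HSV),(0,90,30),(10,255,255))|cv2.inRange(cv2.cvtColor(t['img'],cv2.COLOR_RGB2HSV),(170,90,30),(180,255,255)); m[:, :240]=0
blobs(t,m,8)
P=pts(t)
mm=(t['range_z']>0)&(P[...,2]>.155)&(P[...,2]<.2); mm[:150]=0;mm[260:]=0;mm[:,:235]=0;mm[:,385:]=0
v,u=np.nonzero(mm);print('handle',len(u),u.mean(),v.mean(),P[mm].mean(0))
E
```

```text
(288, 204) [ 0.5057 -0.0044  0.137 ]
(341, 184) [ 0.5596 -0.1299  0.121 ]
(335, 206) [ 0.496  -0.1067  0.171 ]
(258, 219) [0.4876 0.0674 0.03  ]
[342 180   5   6  19] [344.4 182.5] [ 0.5567 -0.1337  0.149 ] 0.152
[282 200  12   9  62] [287.5 203.9] [ 0.5059 -0.0032  0.1366] 0.142
[254 211   9  15  90] [258.  217.9] [0.4824 0.0654 0.0879] 0.092
[516 298  18  29 150] [524.8 311.8] [ 0.2686 -0.6     0.0134] 0.018
handle 72 336.94444444444446 202.58333333333334 [ 0.50407853 -0.1113622   0.16936341]
```

View pics/tc.png

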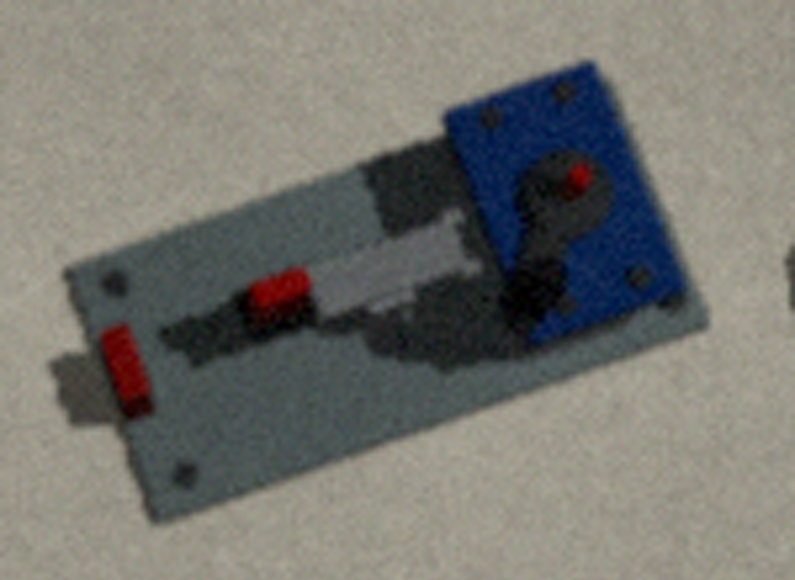

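View pics/sc.png

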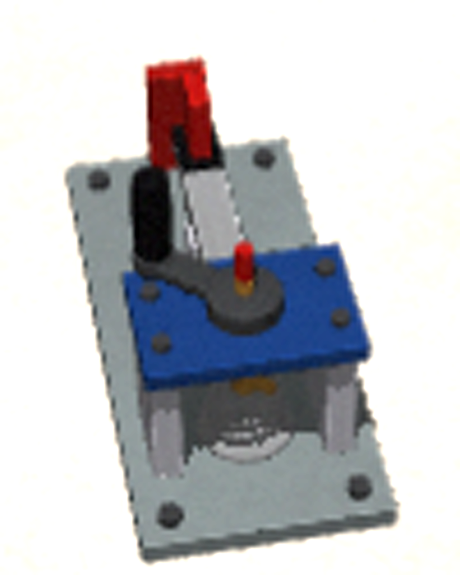

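The crops show the red grip tab at top-image (288,204) with the fork bar running to the right. The bolt tip is at (344,183) and the black handle at (336,204), 45° or so round from the jig's -x. The slide axis is about (-0.353, 0.936) in the world. I'm setting out for a point above the grip.

Emit:
carry_out([
  {"tx":-488,"ty":-519,"tz":25,"yaw":54,"claw":60},
  {"tx":-488,"ty":-519,"tz":25,"yaw":54,"claw":60},
  {"tx":-488,"ty":-519,"tz":25,"yaw":54,"claw":60},
  {"tx":-488,"ty":-519,"tz":25,"yaw":54,"claw":60},
  {"tx":-488,"ty":-519,"tz":25,"yaw":54,"claw":60},
  {"tx":-488,"ty":-519,"tz":25,"yaw":54,"claw":60},
  {"tx":-488,"ty":-519,"tz":25,"yaw":54,"claw":60},
  {"tx":-488,"ty":-519,"tz":25,"yaw":54,"claw":60},
], squeeze=40)

```text
t: 0.92
tcp_pos: [0.3275, 0.3313, 0.2196]
eef_rot: [0.57, 0.822, 0.0, 0.0]
contact_force: [1.0, -0.1, -0.1]
opening: 0.702
grip_force: 0.0
```

```bash
cat >> h.py <<'E'
def go(x,y,z,ang=20.7):
    s=readout.get_state(); r=R.from_quat(s['eef_rot']); M=r.as_matrix()
    d=M.T@(np.array([x,y,z])-s['tcp_pos'])*1000
    a=np.degrees(np.arctan2(M[1,1],M[0,1]))
    print('t',s['t'],'tcp',s['tcp_pos'].round(4),'ang',a.round(1),'open',round(s['opening']*85.4,1),'F',s['contact_force'].round(1),'grip',round(s['grip_force'],1),'tiltz',M[:,2].round(3))
    print('shift',d.round(1),'yaw',round(a-ang,1))
E
python3 -c "
from h import *
go(.5055,-.003,.2)"
```

```text
t 0.9167 tcp [0.3275 0.3313 0.2196] ang 20.5 open 60.0 F [ 1.  -0.1 -0.1] grip 0.0 tiltz [ 0.  0. -1.]
shift [-375.5   49.6   19.6] yaw -0.2
```

Emit:
carry_out([
  {"tx":-40,"ty":5,"tz":2},
  {"tx":-80,"ty":11,"tz":4},
  {"tx":-120,"ty":16,"tz":6},
  {"tx":-160,"ty":21,"tz":8},
  {"tx":-200,"ty":26,"tz":10},
  {"tx":-240,"ty":32,"tz":12},
  {"tx":-280,"ty":37,"tz":14},
  {"tx":-315,"ty":42,"tz":16},
])

```text
invalid input
```

```bash
python3 -c "
from h import *
go(.5055,-.003,.18)
f=grab_frame('top');g=grab_frame('side');blobs(f,red(f),8);blobs(g,red(g),8)"
```

```text
t 0.9167 tcp [0.3275 0.3313 0.2196] ang 20.5 open 60.0 F [ 1.  -0.1 -0.1] grip 0.0 tiltz [ 0.  0. -1.]
shift [-375.5   49.6   39.6] yaw -0.2
[283 201  11   6  36] [287.9 203.6] [ 0.5061 -0.0044  0.1369] 0.141
[519 299  15  27  72] [526.  311.9] [ 0.2685 -0.6011  0.0142] 0.021
[267 193  14  24 205] [273.7 202.9] [0.4837 0.0533 0.0877] 0.141
[286 233   4   9  29] [287.3 236.4] [ 0.5552 -0.1357  0.1434] 0.154
```

The rows probably need every field, so I'll resend with all of them.

Emit:
carry_out([
  {"tx":-40,"ty":5,"tz":2,"yaw":0,"claw":60},
  {"tx":-80,"ty":11,"tz":4,"yaw":0,"claw":60},
  {"tx":-120,"ty":16,"tz":6,"yaw":0,"claw":60},
  {"tx":-160,"ty":21,"tz":8,"yaw":0,"claw":60},
  {"tx":-200,"ty":26,"tz":10,"yaw":0,"claw":60},
  {"tx":-240,"ty":32,"tz":12,"yaw":0,"claw":60},
  {"tx":-280,"ty":37,"tz":14,"yaw":0,"claw":60},
  {"tx":-315,"ty":42,"tz":16,"yaw":0,"claw":60},
])

```text
t: 1.68
tcp_pos: [0.479, 0.0516, 0.2037]
eef_rot: [0.568, 0.823, 0.0, 0.0]
contact_force: [0.5, 0.5, -0.6]
opening: 0.706
grip_force: 0.0
```

```bash
python3 -c "
from h import *
go(.5055,-.003,.103)
f=grab_frame('top');g=grab_frame('side');blobs(f,red(f),8);blobs(g,red(g),8)
a=f['img'][150:260,235:385];b=g['img'][150:260,220:340]
a=cv2.resize(a,None,fx=2.8,fy=2.8,interpolation=2);b=cv2.resize(b,None,fx=2.8,fy=2.8,interpolation=2)
cv2.imwrite('pics/m1.png',cv2.convertScaleAbs(np.hstack([a,b]),alpha=1.8)[:,:,::-1])"
```

```text
t 1.6833 tcp [0.479  0.0516 0.2037] ang 20.8 open 60.3 F [ 0.5  0.5 -0.6] grip 0.0 tiltz [ 0.001 -0.    -1.   ]
shift [-60.4   5.3 100.8] yaw 0.1
[343 181   3   4   8] [344.  182.5] [ 0.5555 -0.1317  0.1507] 0.154
[519 298  15  28  93] [525.8 312.1] [ 0.2681 -0.6012  0.0142] 0.019
[267 192  14  25 245] [273.5 203. ] [0.4823 0.0543 0.086 ] 0.14
[286 233   4   8  32] [287.5 236.5] [ 0.5559 -0.1355  0.1435] 0.152
```

View pics/m1.png

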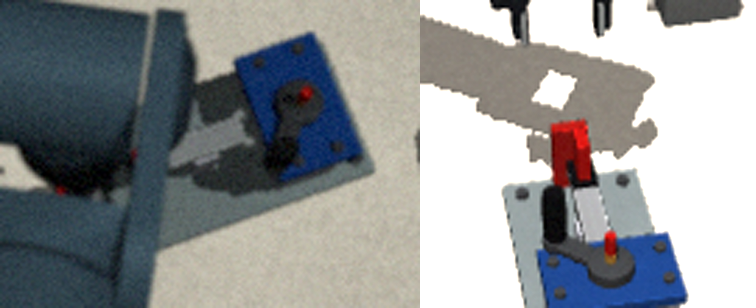

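The arm hides the grip from above. The side view shows the fingers behind the red tab, still clear of it. The position I already have is good enough for a 60 mm opening around a 12 mm tab.

Emit:
carry_out([
  {"tx":-30,"ty":3,"tz":10,"yaw":0,"claw":50},
  {"tx":-60,"ty":5,"tz":25,"yaw":0,"claw":50},
  {"tx":-60,"ty":5,"tz":45,"yaw":0,"claw":50},
  {"tx":-60,"ty":5,"tz":65,"yaw":0,"claw":50},
  {"tx":-60,"ty":5,"tz":80,"yaw":0,"claw":50},
  {"tx":-60,"ty":5,"tz":92,"yaw":0,"claw":50},
  {"tx":-60,"ty":5,"tz":99,"yaw":0,"claw":50},
  {"tx":-60,"ty":5,"tz":99,"yaw":0,"claw":50},
])

```text
t: 2.45
tcp_pos: [0.503, 0.0, 0.1031]
eef_rot: [0.568, 0.823, -0.0, -0.001]
contact_force: [-0.4, -0.2, 0.1]
opening: 0.586
grip_force: 0.0
```

```bash
python3 -c "
from h import *
go(.5055,-.0038,.103)
g=grab_frame('side');blobs(g,red(g),8)
b=g['img'][150:260,220:340]
b=cv2.resize(b,None,fx=4,fy=4,interpolation=2)
cv2.imwrite('pics/m2.png',cv2.convertScaleAbs(b,alpha=1.8)[:,:,::-1])"
```

```text
t 2.45 tcp [0.503  0.     0.1031] ang 20.8 open 50.0 F [-0.4 -0.2  0.1] grip 0.0 tiltz [-0.003  0.001 -1.   ]
shift [-4.5  0.9  0.1] yaw 0.1
[275 198   6  16  79] [277.9 205.5] [ 0.5103 -0.0141  0.1247] 0.14
[286 233   4   9  33] [287.5 236.6] [ 0.5559 -0.1357  0.1438] 0.154
```

View pics/m2.png

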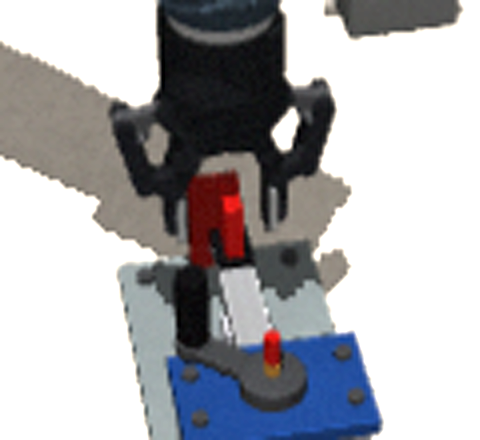

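The two fingers stand either side of the tab, at crop (175,215) and (270,205), with its bright face at (233,225). I'm closing now, after a small 4 mm correction in x.

Emit:
carry_out([
  {"tx":-3,"ty":0,"tz":0,"yaw":0,"claw":50},
  {"tx":-3,"ty":0,"tz":0,"yaw":0,"claw":0},
  {"tx":-3,"ty":0,"tz":0,"yaw":0,"claw":0},
  {"tx":-3,"ty":0,"tz":0,"yaw":0,"claw":0},
  {"tx":-3,"ty":0,"tz":0,"yaw":0,"claw":0},
  {"tx":-3,"ty":0,"tz":0,"yaw":0,"claw":0},
  {"tx":-3,"ty":0,"tz":0,"yaw":0,"claw":0},
  {"tx":-3,"ty":0,"tz":0,"yaw":0,"claw":0},
])

```text
t: 3.17
tcp_pos: [0.5077, -0.0032, 0.1057]
eef_rot: [0.568, 0.823, 0.002, 0.003]
contact_force: [10.0, 4.4, -4.7]
opening: 0.134
grip_force: 45.1
```

```bash
python3 -c "
from h import *
go(.5055,-.0038,.103)"
```

```text
t 3.1667 tcp [ 0.5077 -0.0032  0.1057] ang 20.7 open 11.5 F [10.   4.4 -4.7] grip 45.1 tiltz [ 0.007  0.001 -1.   ]
shift [ 0.2 -2.3  2.7] yaw 0.0
```

Gripped, with the tab about 3 mm off toward +jig x. I'll relieve that and slide it outward.

Emit:
carry_out([
  {"tx":3,"ty":3,"tz":-1,"yaw":0,"claw":0},
  {"tx":10,"ty":3,"tz":-1,"yaw":0,"claw":0},
  {"tx":17,"ty":3,"tz":-1,"yaw":0,"claw":0},
  {"tx":24,"ty":3,"tz":-1,"yaw":0,"claw":0},
  {"tx":31,"ty":3,"tz":-1,"yaw":0,"claw":0},
  {"tx":36,"ty":3,"tz":-1,"yaw":0,"claw":0},
  {"tx":38,"ty":3,"tz":-1,"yaw":0,"claw":0},
  {"tx":38,"ty":3,"tz":-1,"yaw":0,"claw":0},
])

```text
t: 3.83
tcp_pos: [0.4939, 0.0333, 0.1057]
eef_rot: [0.568, 0.823, -0.0, -0.001]
contact_force: [-3.3, 0.0, 2.2]
opening: 0.133
grip_force: 46.3
```

```bash
python3 -c "
from h import *
go(.5077-.3535*.05,-.0032+.9354*.05,.105)"
```

```text
t 3.8333 tcp [0.4939 0.0333 0.1057] ang 20.8 open 11.4 F [-3.3  0.   2.2] grip 46.3 tiltz [-0.001  0.    -1.   ]
shift [11.  -0.   0.7] yaw 0.1
```

Emit:
carry_out([
  {"tx":3,"ty":0,"tz":0,"yaw":0,"claw":0},
  {"tx":6,"ty":0,"tz":0,"yaw":0,"claw":0},
  {"tx":9,"ty":0,"tz":0,"yaw":0,"claw":0},
  {"tx":11,"ty":0,"tz":0,"yaw":0,"claw":0},
  {"tx":13,"ty":0,"tz":0,"yaw":0,"claw":0},
  {"tx":15,"ty":0,"tz":0,"yaw":0,"claw":0},
  {"tx":15,"ty":0,"tz":0,"yaw":0,"claw":0},
  {"tx":15,"ty":0,"tz":0,"yaw":0,"claw":0},
])

```text
t: 4.5
tcp_pos: [0.4927, 0.037, 0.1058]
eef_rot: [0.567, 0.823, -0.006, 0.01]
contact_force: [11.1, -47.5, -15.3]
opening: 0.131
grip_force: 43.1
```

```bash
python3 -c "
from h import *
go(.5077-.3535*.05,-.0032+.9354*.05,.105)
g=grab_frame('side');blobs(g,red(g),6);f=grab_frame('top');blobs(f,red(f),6)
"
```

```text
t 4.5 tcp [0.4927 0.037  0.1058] ang 20.9 open 11.2 F [ 11.1 -47.5 -15.3] grip 43.1 tiltz [ 0.009 -0.021 -1.   ]
shift [ 7.1 -0.2  0.6] yaw 0.2
[273 188   5  15  61] [275.3 195. ] [0.496  0.0251 0.1225] 0.139
[268 206   5  11  29] [269.6 212. ] [0.473  0.0554 0.0308] 0.054
[286 235   4   9  32] [287.5 239. ] [ 0.5556 -0.1352  0.1361] 0.143
[343 182   3   4   9] [343.9 183.3] [ 0.5563 -0.1329  0.1423] 0.144
[519 298  15  28  91] [525.8 312.2] [ 0.2684 -0.6014  0.0145] 0.018
```

The lock is against its end stop (48 N reaction) and the bolt has come down about 8 mm. I'll relax, open and rise.

Emit:
carry_out([
  {"tx":-6,"ty":0,"tz":0,"yaw":0,"claw":0},
  {"tx":-11,"ty":0,"tz":0,"yaw":0,"claw":0},
  {"tx":-11,"ty":0,"tz":0,"yaw":0,"claw":45},
  {"tx":-11,"ty":0,"tz":0,"yaw":0,"claw":45},
  {"tx":-11,"ty":0,"tz":-15,"yaw":0,"claw":45},
  {"tx":-11,"ty":0,"tz":-45,"yaw":0,"claw":45},
  {"tx":-11,"ty":0,"tz":-80,"yaw":0,"claw":45},
  {"tx":-11,"ty":0,"tz":-100,"yaw":0,"claw":45},
])

```text
t: 5.27
tcp_pos: [0.4944, 0.0376, 0.2092]
eef_rot: [0.568, 0.823, 0.002, 0.002]
contact_force: [1.4, 0.3, 0.3]
opening: 0.525
grip_force: 0.0
```

```bash
cat >> h.py <<'E'
def handle():
    for n,box in (('top',(150,235,235,400)),('side',(180,310,235,335))):
        f=grab_frame(n);P=pts(f);m=(f['range_z']>0)&(abs(P[...,2]-.163)<.012)&(abs(P[...,0]-.556)<.09)&(abs(P[...,1]+.134)<.09)&(f['img'].max(2)<90)
        v,u=np.nonzero(m)
        if len(u): print(n,len(u),P[m].mean(0).round(4),'px',u.mean().round(1),v.mean().round(1))
        blobs(f,red(f),6)
E
python3 -c "
from h import *
go(.5054,-.112,.2);handle()"
```

```text
t 5.2667 tcp [0.4944 0.0376 0.2092] ang 20.8 open 44.8 F [1.4 0.3 0.3] grip 0.0 tiltz [ 0.005  0.    -1.   ]
shift [-143.7  -43.     9.2] yaw 0.1
top 77 [ 0.5037 -0.1112  0.1682] px 336.8 202.8
[343 182   3   4  10] [343.8 183.5] [ 0.5559 -0.133   0.1402] 0.143
[518 298  15  28  95] [525.5 311.9] [ 0.2683 -0.5997  0.0144] 0.018
side 88 [ 0.5057 -0.1171  0.1655] px 267.3 221.5
[267 186  13  31 163] [272.5 199.4] [0.4867 0.0462 0.0985] 0.141
[286 235   4   9  32] [287.5 239. ] [ 0.5556 -0.1352  0.1351] 0.143
```

Emit:
carry_out([
  {"tx":-30,"ty":-10,"tz":0,"yaw":0,"claw":45},
  {"tx":-65,"ty":-20,"tz":3,"yaw":0,"claw":45},
  {"tx":-100,"ty":-32,"tz":6,"yaw":0,"claw":45},
  {"tx":-130,"ty":-41,"tz":8,"yaw":0,"claw":45},
  {"tx":-144,"ty":-44,"tz":9,"yaw":0,"claw":45},
  {"tx":-144,"ty":-44,"tz":9,"yaw":0,"claw":45},
  {"tx":-144,"ty":-44,"tz":9,"yaw":0,"claw":45},
  {"tx":-144,"ty":-44,"tz":9,"yaw":0,"claw":45},
])

```text
t: 6.03
tcp_pos: [0.5028, -0.1122, 0.1961]
eef_rot: [0.568, 0.823, 0.0, -0.001]
contact_force: [0.5, -0.3, -0.3]
opening: 0.523
grip_force: 0.0
```

```bash
python3 -c "
from h import *
go(.505,-.1115,.132)
g=grab_frame('side');blobs(g,red(g),6)
cv2.imwrite('pics/m3.png',cv2.convertScaleAbs(cv2.resize(g['img'][150:270,220:340],None,fx=4,fy=4,interpolation=2),alpha=1.8)[:,:,::-1])"
```

```text
t 6.0333 tcp [ 0.5028 -0.1122  0.1961] ang 20.8 open 44.7 F [ 0.5 -0.3 -0.3] grip 0.0 tiltz [-0.001  0.001 -1.   ]
shift [-0.2  2.3 64.1] yaw 0.1
[267 190   6  26  76] [269.1 204. ] [0.4716 0.0549 0.056 ] 0.13
[286 235   4   9  33] [287.5 239.1] [ 0.556  -0.134   0.1365] 0.144
```

View pics/m3.png

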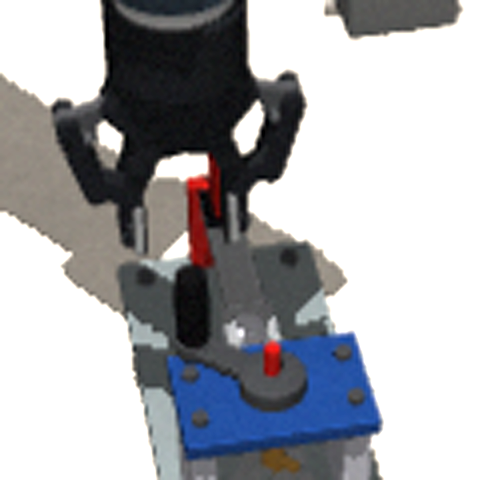

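The fingers at crop (138,230) and (234,215) straddle the handle at (192,300). The lock tab is out at the stop and the bolt tip sits lower, at (271,358). I'm going down and closing.

Emit:
carry_out([
  {"tx":0,"ty":2,"tz":15,"yaw":0,"claw":45},
  {"tx":0,"ty":2,"tz":35,"yaw":0,"claw":45},
  {"tx":0,"ty":2,"tz":52,"yaw":0,"claw":45},
  {"tx":0,"ty":2,"tz":62,"yaw":0,"claw":45},
  {"tx":0,"ty":2,"tz":64,"yaw":0,"claw":45},
  {"tx":0,"ty":2,"tz":64,"yaw":0,"claw":10},
  {"tx":0,"ty":2,"tz":64,"yaw":0,"claw":10},
  {"tx":0,"ty":2,"tz":64,"yaw":0,"claw":10},
])

```text
t: 6.75
tcp_pos: [0.5057, -0.1129, 0.1338]
eef_rot: [0.568, 0.823, 0.0, 0.001]
contact_force: [1.2, 0.7, -0.2]
opening: 0.222
grip_force: 39.2
```

Emit:
carry_out([
  {"tx":0,"ty":0,"tz":0,"yaw":0,"claw":10},
  {"tx":0,"ty":0,"tz":0,"yaw":0,"claw":10},
  {"tx":0,"ty":0,"tz":0,"yaw":0,"claw":10},
])

```text
t: 7.0
tcp_pos: [0.5056, -0.1131, 0.1337]
eef_rot: [0.568, 0.823, 0.0, 0.001]
contact_force: [0.3, 0.8, 4.1]
opening: 0.221
grip_force: 39.5
```

```bash
cat >> h.py <<'E'
C=np.array([.556,-.133])
def crank():
    s=readout.get_state();M=R.from_quat(s['eef_rot']).as_matrix()
    d=s['tcp_pos'][:2]-C; a=np.radians(20.7); X=np.array([np.cos(a),np.sin(a)]);Y=np.array([-X[1],X[0]])
    fx,fy=s['contact_force'][:2]@Y,s['contact_force'][:2]@X
    print('t',round(s['t'],2),'phi',np.arctan2(d@Y,-d@X).round(3),'r',(np.hypot(*d)*1000).round(1),'tool xy',(d@Y*1000).round(1),(d@X*1000).round(1),'z',s['tcp_pos'][2].round(4),'F tool',round(fx,1),round(fy,1),'Fz',s['contact_force'][2].round(1),'open',round(s['opening']*85.4,1),'grip',round(s['grip_force'],1),'tilt',M[:,2].round(3))
E
python3 -c "
from h import *
crank()"
```

```text
t 7.0 phi 0.737 r 54.2 tool xy 36.4 -40.1 z 0.1337 F tool 0.6 0.6 Fz 4.1 open 18.9 grip 39.5 tilt [ 0.002 -0.001 -1.   ]
```

```bash
cat >> h.py <<'E'
def arc(p0,p1,n=8):
    print(f'{p0:.2f}->{p1:.2f}',[(round(55*(np.sin(p)-np.sin(p0)),1),round(-55*(np.cos(p)-np.cos(p0)),1)) for p in np.linspace(p0,p1,n+1)[1:]])
E
python3 -c "
from h import *
arc(.74,-.46);arc(-.46,-1.26)"
```

```text
0.74->-0.46 [(np.float64(-6.5), np.float64(-5.1)), (np.float64(-13.7), np.float64(-9.1)), (np.float64(-21.4), np.float64(-12.1)), (np.float64(-29.4), np.float64(-13.8)), (np.float64(-37.6), np.float64(-14.4)), (np.float64(-45.8), np.float64(-13.7)), (np.float64(-53.9), np.float64(-11.8)), (np.float64(-61.5), np.float64(-8.7))]
-0.46->-1.26 [(np.float64(-4.8), np.float64(2.7)), (np.float64(-9.3), np.float64(5.8)), (np.float64(-13.5), np.float64(9.4)), (np.float64(-17.3), np.float64(13.4)), (np.float64(-20.6), np.float64(17.7)), (np.float64(-23.6), np.float64(22.4)), (np.float64(-26.0), np.float64(27.3)), (np.float64(-27.9), np.float64(32.5))]
```

Emit:
carry_out([
  {"tx":-6.5,"ty":-5,"tz":0,"yaw":0,"claw":10},
  {"tx":-13.5,"ty":-9,"tz":0,"yaw":0,"claw":10},
  {"tx":-21.5,"ty":-12,"tz":0,"yaw":0,"claw":10},
  {"tx":-29.5,"ty":-14,"tz":0,"yaw":0,"claw":10},
  {"tx":-37.5,"ty":-14.5,"tz":0,"yaw":0,"claw":10},
  {"tx":-46,"ty":-13.5,"tz":0,"yaw":0,"claw":10},
  {"tx":-54,"ty":-12,"tz":0,"yaw":0,"claw":10},
  {"tx":-61.5,"ty":-8.5,"tz":0,"yaw":0,"claw":10},
])

```text
t: 7.67
tcp_pos: [0.52, -0.1736, 0.1337]
eef_rot: [0.569, 0.823, 0.002, 0.001]
contact_force: [2.7, 7.8, 7.3]
opening: 0.222
grip_force: 40.2
```

```bash
python3 -c "
from h import *
crank()
g=grab_frame('side');blobs(g,red(g),6);crank()
"
```

```text
t 7.67 phi -0.484 r 54.3 tool xy -25.2 -48.1 z 0.1337 F tool 6.4 5.3 Fz 7.3 open 19.0 grip 40.2 tilt [ 0.003  0.002 -1.   ]
[287 236   3   8  13] [287.8 239.5] [ 0.5572 -0.1367  0.1336] 0.143
t 7.72 phi -0.507 r 54.3 tool xy -26.4 -47.4 z 0.1337 F tool 2.0 8.1 Fz 5.7 open 18.9 grip 40.0 tilt [ 0.004  0.001 -1.   ]
```

Emit:
carry_out([
  {"tx":-5,"ty":3.5,"tz":0,"yaw":0,"claw":10},
  {"tx":-9.5,"ty":7,"tz":0,"yaw":0,"claw":10},
  {"tx":-13.5,"ty":10.5,"tz":0,"yaw":0,"claw":10},
  {"tx":-17.5,"ty":14.5,"tz":0,"yaw":0,"claw":10},
  {"tx":-20.5,"ty":18.5,"tz":0,"yaw":0,"claw":10},
  {"tx":-23.5,"ty":23,"tz":0,"yaw":0,"claw":10},
  {"tx":-26,"ty":28,"tz":0,"yaw":0,"claw":10},
  {"tx":-28,"ty":33,"tz":0,"yaw":0,"claw":10},
])

```text
t: 8.38
tcp_pos: [0.5596, -0.1878, 0.1336]
eef_rot: [0.568, 0.823, 0.001, -0.001]
contact_force: [-4.1, 7.8, 11.2]
opening: 0.223
grip_force: 40.6
```

```bash
python3 -c "
from h import *
crank()
g=grab_frame('side');blobs(g,red(g),6);g=grab_frame('top');blobs(g,red(g),6);crank()
arc(-1.28,-1.68,6);arc(-1.68,-2.08,6);arc(-2.08,-2.48,6)
"
```

```text
t 8.38 phi -1.276 r 54.9 tool xy -52.5 -16.0 z 0.1336 F tool 8.7 -1.1 Fz 11.2 open 19.0 grip 40.6 tilt [-0.001  0.002 -1.   ]
[266 206  10   8  44] [270.9 209.6] [0.4917 0.0344 0.1377] 0.14
[254 211   9  14  66] [258.1 217.6] [0.4807 0.0653 0.0889] 0.094
[518 298  15  28 104] [525.  311.3] [ 0.2706 -0.5989  0.0139] 0.019
t 8.48 phi -1.29 r 54.9 tool xy -52.8 -15.2 z 0.1337 F tool 6.7 3.3 Fz 8.6 open 18.9 grip 40.3 tilt [ 0.001  0.002 -1.   ]
-1.28->-1.68 [(np.float64(-0.9), np.float64(3.5)), (np.float64(-1.6), np.float64(7.1)), (np.float64(-2.1), np.float64(10.8)), (np.float64(-2.3), np.float64(14.4)), (np.float64(-2.3), np.float64(18.1)), (np.float64(-2.0), np.float64(21.8))]
-1.68->-2.08 [(np.float64(0.5), np.float64(3.6)), (np.float64(1.3), np.float64(7.2)), (np.float64(2.3), np.float64(10.7)), (np.float64(3.5), np.float64(14.2)), (np.float64(5.0), np.float64(17.6)), (np.float64(6.7), np.float64(20.8))]
-2.08->-2.48 [(np.float64(1.9), np.float64(3.1)), (np.float64(4.0), np.float64(6.1)), (np.float64(6.3), np.float64(9.0)), (np.float64(8.8), np.float64(11.7)), (np.float64(11.4), np.float64(14.2)), (np.float64(14.2), np.float64(16.6))]
```

Emit:
carry_out([
  {"tx":-1,"ty":3.5,"tz":0,"yaw":0,"claw":10},
  {"tx":-1.5,"ty":7,"tz":0,"yaw":0,"claw":10},
  {"tx":-2,"ty":11,"tz":0,"yaw":0,"claw":10},
  {"tx":-2.5,"ty":14.5,"tz":0,"yaw":0,"claw":10},
  {"tx":-2.5,"ty":18,"tz":0,"yaw":0,"claw":10},
  {"tx":-2,"ty":22,"tz":0,"yaw":0,"claw":10},
])

```text
t: 8.98
tcp_pos: [0.5804, -0.1825, 0.1337]
eef_rot: [0.568, 0.823, -0.0, -0.001]
contact_force: [-4.2, 3.1, 9.4]
opening: 0.218
grip_force: 40.5
```

```bash
cat >> h.py <<'E'
def tip():
    for n,(u,v) in (('side',(287,240)),('top',(344,183))):
        f=grab_frame(n);w=f['img'][v-14:v+14,u-10:u+10].astype(int);P=pts(f)[v-14:v+14,u-10:u+10]
        m=(w[...,0]>1.6*w[...,1])&(w[...,0]>35)
        if m.sum(): print(n,'tip px',m.sum(),'v',np.nonzero(m)[0].min()+v-14,(np.nonzero(m)[0].mean()+v-14).round(1),'z max/med',P[m][:,2].max().round(4),np.median(P[m],0).round(4))
E
python3 -c "
from h import *
crank();tip();crank()
"
```

```text
t 8.98 phi -1.668 r 55.2 tool xy -55.0 5.3 z 0.1337 F tool 4.4 -2.8 Fz 9.4 open 18.6 grip 40.5 tilt [-0.002  0.    -1.   ]
t 9.08 phi -1.68 r 55.3 tool xy -55.0 6.0 z 0.1337 F tool 4.6 -0.2 Fz 8.9 open 19.0 grip 40.4 tilt [-0.     0.001 -1.   ]
```

Emit:
carry_out([
  {"tx":0.5,"ty":3.5,"tz":0,"yaw":0,"claw":10},
  {"tx":1.5,"ty":7,"tz":0,"yaw":0,"claw":10},
  {"tx":2.5,"ty":10.5,"tz":0,"yaw":0,"claw":10},
  {"tx":3.5,"ty":14,"tz":0,"yaw":0,"claw":10},
  {"tx":5,"ty":17.5,"tz":0,"yaw":0,"claw":10},
  {"tx":6.5,"ty":21,"tz":0,"yaw":0,"claw":10},
])

```text
t: 9.58
tcp_pos: [0.5977, -0.1698, 0.1337]
eef_rot: [0.568, 0.823, -0.001, -0.0]
contact_force: [-6.2, 1.6, 9.7]
opening: 0.227
grip_force: 40.6
```

```bash
python3 -c "
from h import *
crank();tip();crank()
"
```

```text
t 9.58 phi -2.057 r 55.6 tool xy -49.2 26.0 z 0.1337 F tool 3.7 -5.2 Fz 9.7 open 19.4 grip 40.6 tilt [-0.002 -0.001 -1.   ]
side tip px 1 v 234 234.0 z max/med 0.1457 [ 0.5584 -0.129   0.1457]
t 9.68 phi -2.069 r 55.6 tool xy -48.9 26.6 z 0.1337 F tool 3.7 -0.9 Fz 8.1 open 18.9 grip 40.5 tilt [-0.001 -0.001 -1.   ]
```

One side-view pixel at (v=234) shows the tip at z≈0.146, so the bolt has risen and the drop hasn't come yet. I'll keep turning back.

Emit:
carry_out([
  {"tx":2,"ty":3,"tz":0,"yaw":0,"claw":10},
  {"tx":4,"ty":6,"tz":0,"yaw":0,"claw":10},
  {"tx":6.5,"ty":9,"tz":0,"yaw":0,"claw":10},
  {"tx":9,"ty":11.5,"tz":0,"yaw":0,"claw":10},
  {"tx":11.5,"ty":14,"tz":0,"yaw":0,"claw":10},
  {"tx":14,"ty":16.5,"tz":0,"yaw":0,"claw":10},
])

```text
t: 10.18
tcp_pos: [0.6088, -0.1513, 0.1337]
eef_rot: [0.568, 0.823, -0.001, 0.001]
contact_force: [-2.2, -0.7, 7.5]
opening: 0.222
grip_force: 40.4
```

```bash
python3 -c "
from h import *
crank();tip();crank();arc(-2.48,-2.88,6);arc(-2.88,-3.28,6)
"
```

```text
t 10.18 phi -2.446 r 55.9 tool xy -35.8 42.9 z 0.1337 F tool 0.1 -2.3 Fz 7.5 open 19.0 grip 40.4 tilt [ 0.    -0.002 -1.   ]
side tip px 28 v 237 240.0 z max/med 0.1394 [ 0.556  -0.1358  0.1338]
t 10.28 phi -2.455 r 55.9 tool xy -35.4 43.2 z 0.1337 F tool 1.8 -0.6 Fz 6.9 open 19.2 grip 40.4 tilt [ 0.001 -0.002 -1.   ]
-2.48->-2.88 [(np.float64(3.0), np.float64(2.2)), (np.float64(6.1), np.float64(4.1)), (np.float64(9.3), np.float64(5.8)), (np.float64(12.6), np.float64(7.4)), (np.float64(16.1), np.float64(8.7)), (np.float64(19.6), np.float64(9.7))]
-2.88->-3.28 [(np.float64(3.6), np.float64(0.8)), (np.float64(7.2), np.float64(1.4)), (np.float64(10.8), np.float64(1.8)), (np.float64(14.5), np.float64(1.9)), (np.float64(18.2), np.float64(1.7)), (np.float64(21.8), np.float64(1.3))]
```

```bash
python3 -c "
from h import *
for i in range(3): tip()
g=grab_frame('side');K,D=cam(g);Rm=R.from_quat(g['rotation']).as_matrix()
for z in (.15,.142,.139,.136,.134,.121):
    p=np.array([.556,-.1345,z]);print(z,cv2.projectPoints(Rm.T@(p-g['origin']),np.zeros(3),np.zeros(3),K,D)[0].ravel().round(1))
w=g['img'][228:252,282:294].astype(int);print((w[...,0]-w[...,1]).max(1))
w=cv2.imread('pics/side0.png')[228:252,282:294].astype(int);print((w[...,2]-w[...,1]).max(1))
crank()"
```

```text
side tip px 26 v 237 240.2 z max/med 0.1385 [ 0.5558 -0.1353  0.1318]
side tip px 26 v 237 240.2 z max/med 0.1387 [ 0.5557 -0.135   0.1304]
side tip px 26 v 237 240.2 z max/med 0.1367 [ 0.5558 -0.1357  0.1323]
0.15 [287.5 234.3]
0.142 [287.5 236.7]
0.139 [287.5 237.6]
0.136 [287.5 238.5]
0.134 [287.5 239.1]
0.121 [287.6 243. ]
[ 1  1  2  2  1  1  2  1 -1 34 50 53 54 55 54 53 12  2  1  1  2  1  2  1]
[  1   1   0   0  35  88 102  86  69  64  65  61  60  39  23  21   8   1
   1   2   1   1   1   1]
t 10.63 phi -2.455 r 55.9 tool xy -35.4 43.2 z 0.1337 F tool 1.8 -0.3 Fz 6.3 open 19.2 grip 40.4 tilt [ 0.001 -0.001 -1.   ]
```

```bash
python3 -c "
from h import *
g=grab_frame('side')
cv2.imwrite('pics/m4.png',cv2.convertScaleAbs(cv2.resize(g['img'][190:270,250:330],None,fx=7,fy=7,interpolation=2),alpha=1.8)[:,:,::-1])"
```

```text
(no output)
```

View pics/m4.png

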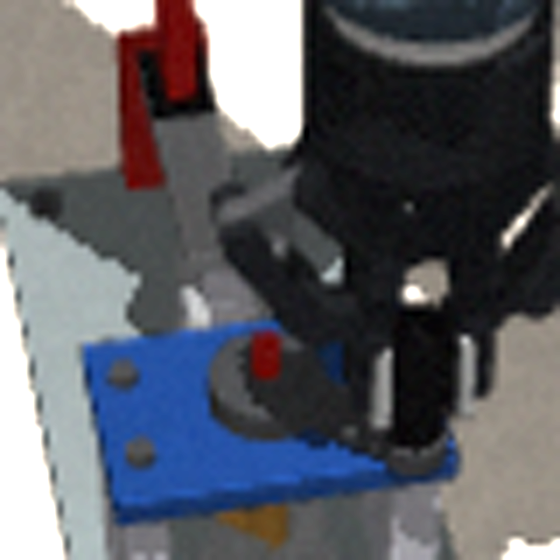

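The tip is in plain view at crop (265,355). It is low against the hub, about 15 mm below its start, and no brass shows, so the bolt has dropped. Now one turn forward, from -2.48 to about 4.0 rad.

```bash
python3 -c "
from h import *
arc(-2.48,-1.18);arc(-1.18,.12);arc(.12,1.42);arc(1.42,2.72);arc(2.72,4.0)" | sed 's/np.float64//g'
```

```text
-2.48->-1.18 [((-6.6), (-6.0)), ((-12.1), (-13.1)), ((-16.4), (-20.9)), ((-19.4), (-29.3)), ((-21.0), (-38.1)), ((-21.1), (-47.0)), ((-19.8), (-55.8)), ((-17.1), (-64.3))]
-1.18->0.12 [((4.1), (-8.0)), ((9.4), (-15.1)), ((15.7), (-21.4)), ((23.0), (-26.5)), ((31.1), (-30.4)), ((39.7), (-32.9)), ((48.5), (-34.0)), ((57.4), (-33.7))]
0.12->1.42 [((8.7), (1.8)), ((17.1), (5.0)), ((24.8), (9.4)), ((31.7), (15.1)), ((37.6), (21.8)), ((42.3), (29.4)), ((45.7), (37.7)), ((47.8), (46.3))]
1.42->2.72 [((0.6), (8.9)), ((-0.2), (17.8)), ((-2.5), (26.4)), ((-6.1), (34.6)), ((-11.0), (42.1)), ((-17.0), (48.6)), ((-24.0), (54.1)), ((-31.9), (58.4))]
2.72->4.00 [((-8.3), (2.9)), ((-16.9), (4.5)), ((-25.7), (4.7)), ((-34.4), (3.5)), ((-42.8), (0.9)), ((-50.7), (-3.0)), ((-57.9), (-8.1)), ((-64.1), (-14.2))]
```

Emit:
carry_out([
  {"tx":-6.5,"ty":-6,"tz":0,"yaw":0,"claw":10},
  {"tx":-12,"ty":-13,"tz":0,"yaw":0,"claw":10},
  {"tx":-16.5,"ty":-21,"tz":0,"yaw":0,"claw":10},
  {"tx":-19.5,"ty":-29.5,"tz":0,"yaw":0,"claw":10},
  {"tx":-21,"ty":-38,"tz":0,"yaw":0,"claw":10},
  {"tx":-21,"ty":-47,"tz":0,"yaw":0,"claw":10},
  {"tx":-20,"ty":-56,"tz":0,"yaw":0,"claw":10},
  {"tx":-17,"ty":-64.5,"tz":0,"yaw":0,"claw":10},
])

```text
t: 11.35
tcp_pos: [0.5547, -0.1878, 0.1337]
eef_rot: [0.568, 0.823, 0.002, -0.0]
contact_force: [3.8, 9.3, 8.3]
opening: 0.224
grip_force: 40.5
```

```bash
python3 -c "
from h import *
crank()"
```

```text
t 11.35 phi -1.186 r 54.9 tool xy -50.8 -20.6 z 0.1337 F tool 7.4 6.9 Fz 8.3 open 19.1 grip 40.5 tilt [ 0.002  0.003 -1.   ]
```

It turns freely with no jam. On to the next arc.

Emit:
carry_out([
  {"tx":4,"ty":-8,"tz":0,"yaw":0,"claw":10},
  {"tx":9.5,"ty":-15,"tz":0,"yaw":0,"claw":10},
  {"tx":15.5,"ty":-21,"tz":0,"yaw":0,"claw":10},
  {"tx":23,"ty":-26,"tz":0,"yaw":0,"claw":10},
  {"tx":31,"ty":-30,"tz":0,"yaw":0,"claw":10},
  {"tx":39.5,"ty":-32.5,"tz":0,"yaw":0,"claw":10},
  {"tx":48.5,"ty":-33.5,"tz":0,"yaw":0,"claw":10},
  {"tx":57.5,"ty":-33,"tz":0,"yaw":0,"claw":10},
])

```text
t: 12.02
tcp_pos: [0.504, -0.1477, 0.1338]
eef_rot: [0.568, 0.823, -0.0, 0.002]
contact_force: [5.5, -1.9, 3.4]
opening: 0.223
grip_force: 39.9
```

```bash
python3 -c "
from h import *
crank();tip()"
```

```text
t 12.02 phi 0.085 r 54.0 tool xy 4.6 -53.8 z 0.1338 F tool -3.8 4.5 Fz 3.4 open 19.0 grip 39.9 tilt [ 0.004 -0.003 -1.   ]
side tip px 23 v 238 240.9 z max/med 0.1327 [ 0.5549 -0.1349  0.1275]
```

Bolt sinking. Continue.

Emit:
carry_out([
  {"tx":8.5,"ty":2,"tz":0,"yaw":0,"claw":10},
  {"tx":17,"ty":5,"tz":0,"yaw":0,"claw":10},
  {"tx":25,"ty":9.5,"tz":0,"yaw":0,"claw":10},
  {"tx":31.5,"ty":15,"tz":0,"yaw":0,"claw":10},
  {"tx":37.5,"ty":22,"tz":0,"yaw":0,"claw":10},
  {"tx":42.5,"ty":29.5,"tz":0,"yaw":0,"claw":10},
  {"tx":45.5,"ty":37.5,"tz":0,"yaw":0,"claw":10},
  {"tx":48,"ty":46.5,"tz":0,"yaw":0,"claw":10},
])

```text
t: 12.78
tcp_pos: [0.5294, -0.0851, 0.1337]
eef_rot: [0.568, 0.823, -0.001, -0.0]
contact_force: [-2.2, -1.5, 8.3]
opening: 0.228
grip_force: 40.8
```

```bash
python3 -c "
from h import *
crank();tip()"
```

```text
t 12.78 phi 1.424 r 54.8 tool xy 54.2 -8.0 z 0.1337 F tool -0.6 -2.6 Fz 8.3 open 19.5 grip 40.8 tilt [-0.002 -0.001 -1.   ]
side tip px 19 v 239 241.4 z max/med 0.131 [ 0.5559 -0.1351  0.1267]
```

Emit:
carry_out([
  {"tx":0.5,"ty":9,"tz":0,"yaw":0,"claw":10},
  {"tx":0,"ty":18,"tz":0,"yaw":0,"claw":10},
  {"tx":-2.5,"ty":26.5,"tz":0,"yaw":0,"claw":10},
  {"tx":-6,"ty":34.5,"tz":0,"yaw":0,"claw":10},
  {"tx":-11,"ty":42,"tz":0,"yaw":0,"claw":10},
  {"tx":-17,"ty":48.5,"tz":0,"yaw":0,"claw":10},
  {"tx":-24,"ty":54,"tz":0,"yaw":0,"claw":10},
  {"tx":-32,"ty":58.5,"tz":0,"yaw":0,"claw":10},
])

```text
t: 13.55
tcp_pos: [0.5962, -0.0941, 0.1337]
eef_rot: [0.568, 0.823, 0.0, -0.0]
contact_force: [-2.2, 1.8, 9.5]
opening: 0.225
grip_force: 40.6
```

```bash
python3 -c "
from h import *
crank();tip()"
```

```text
t 13.55 phi 2.734 r 55.9 tool xy 22.2 51.3 z 0.1337 F tool 2.5 -1.4 Fz 9.5 open 19.3 grip 40.6 tilt [ 0.  0. -1.]
side tip px 17 v 240 241.6 z max/med 0.1267 [ 0.5559 -0.1337  0.1238]
```

Emit:
carry_out([
  {"tx":-8.5,"ty":3,"tz":0,"yaw":0,"claw":10},
  {"tx":-17,"ty":4.5,"tz":0,"yaw":0,"claw":10},
  {"tx":-25.5,"ty":4.5,"tz":0,"yaw":0,"claw":10},
  {"tx":-34.5,"ty":3.5,"tz":0,"yaw":0,"claw":10},
  {"tx":-43,"ty":1,"tz":0,"yaw":0,"claw":10},
  {"tx":-50.5,"ty":-3,"tz":0,"yaw":0,"claw":10},
  {"tx":-58,"ty":-8,"tz":0,"yaw":0,"claw":10},
  {"tx":-64,"ty":-14,"tz":0,"yaw":0,"claw":10},
])

```text
t: 14.32
tcp_pos: [0.6052, -0.1593, 0.1337]
eef_rot: [0.568, 0.823, 0.0, -0.0]
contact_force: [-2.7, 4.5, 9.5]
opening: 0.225
grip_force: 40.7
```

Emit:
carry_out([
  {"tx":0,"ty":0,"tz":0,"yaw":0,"claw":10},
  {"tx":0,"ty":0,"tz":0,"yaw":0,"claw":10},
  {"tx":0,"ty":0,"tz":0,"yaw":0,"claw":10},
  {"tx":0,"ty":0,"tz":0,"yaw":0,"claw":10},
  {"tx":0,"ty":0,"tz":0,"yaw":0,"claw":10},
  {"tx":0,"ty":0,"tz":0,"yaw":0,"claw":10},
])

```text
t: 14.82
tcp_pos: [0.6048, -0.16, 0.1337]
eef_rot: [0.568, 0.823, -0.001, -0.0]
contact_force: [-3.0, -0.4, 8.9]
opening: 0.22
grip_force: 40.6
```

```bash
python3 -c "
from h import *
crank();tip();g=grab_frame('side')
w=g['img'][228:252,282:294].astype(int);print((w[...,0]-w[...,1]).max(1));crank()
f=grab_frame('top');blobs(f,red(f),6)
cv2.imwrite('pics/m5.png',cv2.convertScaleAbs(cv2.resize(g['img'][180:270,250:340],None,fx=6,fy=6,interpolation=2),alpha=1.8)[:,:,::-1])"
```

```text
t 14.82 phi -2.274 r 55.8 tool xy -42.5 36.1 z 0.1337 F tool 0.7 -3.0 Fz 8.9 open 18.8 grip 40.6 tilt [-0.001 -0.002 -1.   ]
side tip px 12 v 241 242.0 z max/med 0.1259 [ 0.5554 -0.1326  0.1222]
[  0   0   2   1   1   1   1   1   1   1   1   1  16 102  71  54  14   2
   1   2   1   2   1   2]
t 14.97 phi -2.274 r 55.8 tool xy -42.5 36.1 z 0.1337 F tool 0.2 -3.4 Fz 8.7 open 18.9 grip 40.6 tilt [-0.001 -0.002 -1.   ]
[518 298  15  28 105] [525.2 311.6] [ 0.2685 -0.5996  0.014 ] 0.018
```

View pics/m5.png

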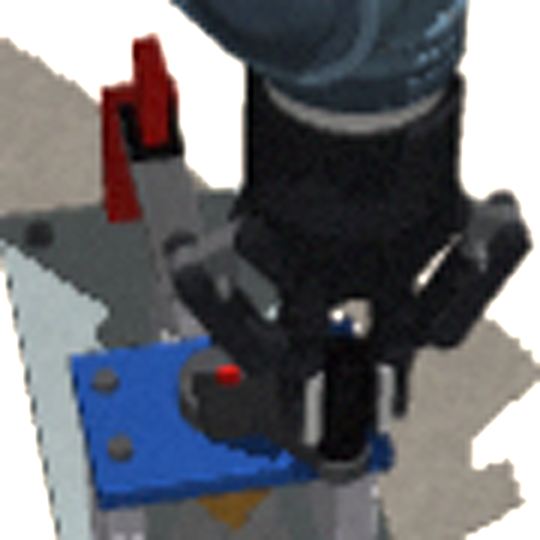

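The picture shows the tip at crop (228,375), almost flush with the hub, about 8.2 px or 27 mm down from the start. The handle is pinched and still, and the lock is at its stop. Handing in.

```bash
python3 -c "
from h import *
print(ticket.sign_off())"
```

```text
the job is handed in; nothing more can be done
None
```

I handed the job in at about 15 s with the lock at its end stop, the bolt dropped into its thread and about one turn in (roughly 27 mm down, measured from the side camera), and the crank handle still gripped and held still; the hand-in gave no verdict.

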